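# Set the rim size on the wheel balancer

## Robot

A 7-joint arm with a two-finger parallel gripper is mounted at the origin on the work surface. World frame = base frame: x ahead of the robot, y to its left, z up, the work surface at z = 0. Lengths are in m, angles in rad, forces in N, time in s.
With the tool pointing down it reaches from about 0.4 to 0.85 m from the base axis. Payload 10.4 kg.
Tool frame: the origin (TCP) lies between the finger pads; the fingertips stand 17 mm ahead of it and the grasp point (between the pads) lies 2 mm behind it; x points along the fingers, y is the direction in which the jaws open and shut, and the axes are right-handed (so a half turn about x gives the same grasp; the last joint's range is limited). The gripper opens to 87 mm and grips with 3 to 60 N. Pads are 19 mm wide; open, the fingers measure 117 mm over their backs; the gripper's body (75 mm by 190 mm) begins 51 mm behind the grasp point.
Start: joints at [-1.126, 0.332, -0.065, 1.46, 0.022, 1.35, -0.088], TCP at [0.282, 0.558, 0.24] pointing down, gripper open.
Joint ranges: [-2.6, 2.6], [-0.5, 2.12], [-1.47, 1.34], [0.16, 2.42], [-1.27, 4.41], [0.06, 2.06], [-2.6, 2.6]. Speed limits (rad/s): [2.22, 2.22, 2.79, 2.79, 3.14, 3.14, 3.14].

## Interface

Orientations are given as a unit quaternion [x, y, z, w].
In Python, from bench import r, optics, close_job gives the robot as it stands.
- The arm moves only by the shell command python3 -m inch 'ROWS' [OPENING] [FORCE]. ROWS is JSON, a list of rows, each an object with "translation": the shift along the tool's x, y, z in cm, a list of three; "spin": the turn about the tool's x in degrees. In form: [{"translation": [tx, ty, tz], "spin": spin}, ...]. A call has 1 to 20 rows; each row shifts and turns the pose as measured when the row begins, along the tool's axes as they then stand; what a row does not reach is not made up. A row lasts 1/8 s, in which the tool goes at most 62.5 mm and 10.7 degrees, less where a joint would pass 70% of its speed; a pose out of reach is approached as far as the arm can. A call is refused whole if a number of a shift passes 6.25 or a number of a turn 10.7, either way. A call with a gripper value outside its range is refused whole. OPENING is the closure, from 0 (fully open) to 1 (shut), set as the call begins (- or left out, the last holds). The fingers move at their own pace and stop on an object; FORCE is the grip in N (left out, the last holds). Time passes only in rows, so rows that do not move let the fingers close. It gives the time, the measured TCP pose, the force and the opening at its end, in the units of the state.
- r.read_state(): the state, without advancing time (a new reading comes with each control period).
- optics.camera(name): name is "scene" or "top" or "wrist"; returns the picture (400x640x3 uint8, red, green, blue); there is no depth.
- optics.camera_model(name): a dict with "camera_matrix" (3x3 intrinsics, pixels), "world_from_camera" (4x4, takes a point from camera to world coordinates); the wrist camera has in their place "tool_from_camera" (4x4, takes a point from camera to tool coordinates, whose origin is the TCP and whose axes are the tool frame's). Camera axes: x right, y down, z forward; pixel columns grow to the right and rows downward; lengths in m; the calibration is good to about 2 mm. A picture is of the moment at which its call begins: read the wrist's pose just before it. camera_model takes no time and is no camera call.
- close_job(): hands the job in, once; it reports no verdict.
The state is a dict: "time": time; "joint_positions": joint angles; "joint_vel": joint speeds; "joint_torque": joint torques, N m; "ee_pos": TCP position; "eef_rot": TCP orientation; "ft_force": force on the tool from outside, world axes, zero at the start; "torque": the same for the moment, N m; "width": finger opening in m.
Only numpy, scipy, OpenCV 4.12 (cv2) and the standard library are available. Lean on these libraries where they do the work, as an engineer would, in place of code of your own. Each camera call takes 0.05 s, during which the arm holds its last target.

## Task

Set the wheel balancer's rim size: with a fingertip, turn the large knurled dial clockwise until its pointer has clicked in at the long mark, and only then press the round key fully down and let it come up, to confirm. Do not pinch the dial between the fingers, leave the small dial as it is set, and leave the cone, the cup and the hub nut standing where they are.

Things in the scene. Friction and masses are not known exactly. Their poses are not given: they have to be found in the camera images.
- pod: Control pod of the balancer: grey box 170 x 270 x 55 mm (x, y, z of its own frame), fixed to the black machine top, level, turned about the vertical. Origin: centre of its underside, on the machine top; z up. In its frame the large dial's axis is at x 0, y +60 mm; the small dial at x -38, y -75 mm; the round key at x +36, y -75 mm.
- size_dial (a joint): Angle of the large dial, rad, growing clockwise seen from above. 0 = pointer at the long mark (28 mm long, towards the pod's -x from the axis; the marks of the other clicks are 12 mm). Detents every 0.524 rad (30 degrees), from -1.047 to +1.047, stops at +-1.27. It starts one or two clicks short (negative), rarely halfway between. 0.06 to 0.09 N m breaks a detent; past halfway it snaps into the next.
- dial_top (a point): Centre of the large dial's flat top face, on its vertical axis, 82 mm above the machine top. Black plastic: knurled body 72 mm in diameter, 20 mm tall, on a skirt 82 mm in diameter, 6 mm tall, 1 mm over the pod's top. Friction coefficient against a finger about 0.6.
- dial_pointer (a point): Outer end of the white pointer line on the large dial's top face, 36 mm from the axis, turning with the dial.
- enter_key (a joint): Travel of the round key, m: 0 = up, 0.006 = fully down. Sprung: 1.5 N starts it, 5 N bottoms it.
- enter_key_top (a point): Centre of the key's top face, 77 mm above the machine top when up; the key is 28 mm in diameter in a round collar 44 mm in diameter, whose top is 10 mm below the key's. Pressed straight down.
- trim_top (a point): Centre of the small dial's top face, 74 mm above the machine top; the dial is 38 mm in diameter and 18 mm tall. It is 74 mm from the key, centre to centre.
- trim_pointer (a point): Outer end of the white line on the small dial's top face, 18 mm from its axis, turning with it. The small dial has no clicks and turns lightly; it is to be left alone.
- cone: Loose steel centring cone standing on the machine top near the pod, 84 mm in diameter at the foot, 40 mm at the top, 50 mm tall. Origin: centre of its underside.
- cup: Loose black rubber pressure cup, open upwards, 110 mm in diameter at the rim, 55 mm tall. Origin: centre of its underside.
- hub_nut: Loose steel quick-release hub nut, standing: body 60 mm in diameter, 52 mm tall, with two handles along its y axis, 126 mm over the ends, 47 mm high. Origin: centre of its underside.

How it is judged:
On the way, in this order (a step that is already met when the one before it is completed fails the run):
1. the large dial has clicked in at the long mark and rests there (value of joint size_dial between -0.1 and 0.1 rad and velocity of joint size_dial between -0.15 and 0.15 rad/s), for 0.3 s.
2. then the round key is pressed fully down (value of joint enter_key above 0.0048 m and value of joint size_dial between -0.1 and 0.1 rad), for 0.05 s.
At the end, for the whole second after the job is handed in: The large dial rests in the detent at the long mark (within 0.1 rad), the key was pressed down after that (4.8 mm of its 6 mm or more) and is up again (within 1.2 mm), the small dial's pointer is within 5 mm and the cone, cup and hub nut within 30 mm of where they were (value of joint size_dial between -0.1 and 0.1 rad and velocity of joint size_dial between -0.1 and 0.1 rad/s and value of joint enter_key below 0.0012 m and distance of each of cone, cup, hub_nut from where it was at the start of the episode below 0.03 m and distance of trim_pointer from where it was at the start of the episode below 0.005 m); the robot touches nothing.
It fails at once if the large dial is pinched between the fingers (contact force between the fingers and pod above 1 N and horizontal distance between the grasp point and dial_top below 0.012 m and z of the grasp point in the frame of dial_top below 0.008 m).
It fails at once if a bystander (cone, cup or hub nut) is lifted or shoved away (distance of any of cone, cup, hub_nut from where it was at the start of the episode above 0.03 m).
It fails at once if the small dial is turned (more than about 15 degrees) (distance of trim_pointer from where it was at the start of the episode above 0.005 m).
It fails at once if the key is pressed while the large dial is not at the long mark (value of joint enter_key above 0.003 m and (value of joint size_dial below -0.2 rad or value of joint size_dial above 0.2 rad)).
It also fails if it takes over 51 s, if anything falls off the work surface, if the arm or the gripper's body presses on something with over 40 N, if the wrist force passes 120 N, or if a joint passes its speed limit or range.

## Working session

There is one attempt and no reset: what is moved stays moved. The work goes in short steps, Python scripts to look and compute and a shell command to move; the robot and the scene stay as the last step left them, time stands still between calls to the robot, and variables do not carry over. Pictures are saved under pics/ and viewed, and the job is handed in when it is done.

```bash
mkdir -p pics; ls; python3 - <<'E'
from bench import r, optics
import cv2, numpy as np
s=r.read_state(); print({k:np.round(v,3).tolist() for k,v in s.items()})
for n in ("scene","top","wrist"):
    im=optics.camera(n); cv2.imwrite(f"pics/{n}0.png",im[:,:,::-1]); m=optics.camera_model(n); print(n,{k:np.round(v,4).tolist() for k,v in m.items()})
E
```

```text
pics
{'time': 0.0, 'joint_positions': [-1.126, 0.333, -0.065, 1.461, 0.022, 1.35, -0.088], 'joint_vel': [-0.0, -0.002, -0.001, -0.0, 0.0, 0.0, -0.002], 'joint_torque': [-0.001, -62.327, 0.024, -38.988, -0.062, 0.04, 0.0], 'ee_pos': [0.282, 0.558, 0.239], 'eef_rot': [0.163, 0.688, -0.164, 0.688], 'ft_force': [0.039, 0.738, -0.251], 'torque': [0.018, -0.02, -0.034], 'width': 0.087}
scene {'camera_matrix': [[515.4726, 0.0, 323.7816], [0.0, 515.4726, 195.5294], [0.0, 0.0, 1.0]], 'world_from_camera': [[0.4963, 0.7051, -0.5065, 1.1448], [0.8681, -0.397, 0.298, -0.3194], [0.009, -0.5875, -0.8091, 0.9622], [0.0, 0.0, 0.0, 1.0]]}
top {'camera_matrix': [[470.7884, 0.0, 319.8629], [0.0, 470.7884, 205.3847], [0.0, 0.0, 1.0]], 'world_from_camera': [[-0.025, -0.9958, 0.0877, 0.5196], [-0.9997, 0.0247, -0.0052, 0.0385], [0.0031, -0.0878, -0.9961, 1.2495], [0.0, 0.0, 0.0, 1.0]]}
wrist {'camera_matrix': [[337.9843, 0.0, 318.1726], [0.0, 337.9843, 204.0859], [0.0, 0.0, 1.0]], 'tool_from_camera': [[0.0001, -0.2418, 0.9703, -0.1458], [1.0, 0.0002, -0.0, -0.0006], [-0.0002, 0.9703, 0.2418, -0.0667], [0.0, 0.0, 0.0, 1.0]]}
```

View pics/scene0.png

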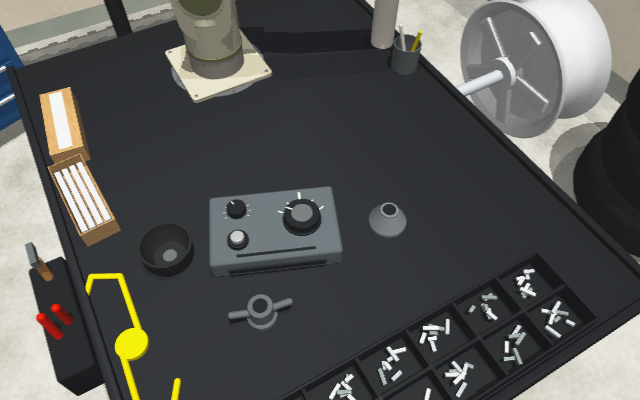

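View pics/top0.png

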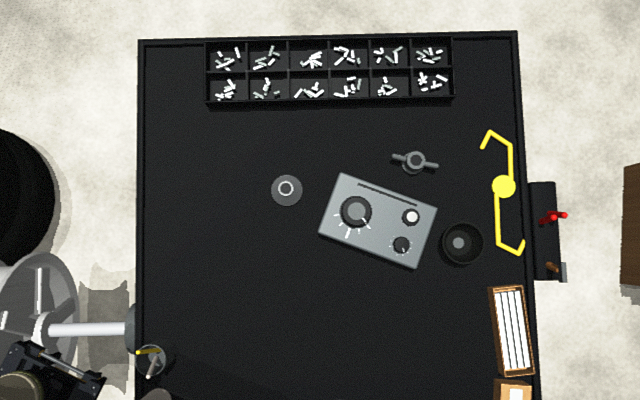

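View pics/wrist0.png

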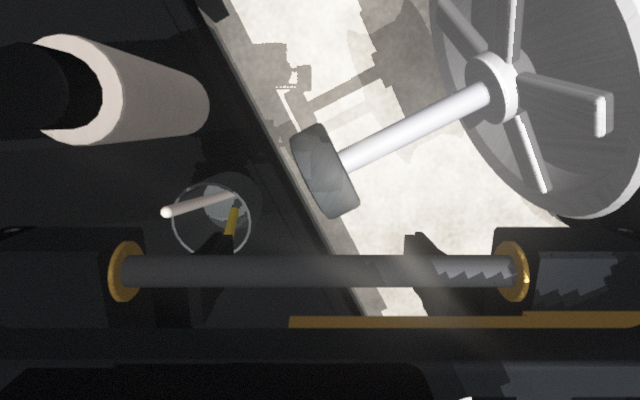

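The top view shows the pod unobstructed: large dial about (356,211), key (412,216), small dial (402,244), cone (287,190), cup (462,242), nut (415,161). I'll zoom in and measure.

```bash
cat > h.py <<'E'
import numpy as np, cv2
from bench import r, optics
def ray(n,uv,z,state=None):
    m=optics.camera_model(n); K=m["camera_matrix"]
    if n=="wrist":
        from scipy.spatial.transform import Rotation as R
        T=np.eye(4);T[:3,:3]=R.from_quat(state["eef_rot"]).as_matrix();T[:3,3]=state["ee_pos"];W=T@np.array(m["tool_from_camera"])
    else: W=np.array(m["world_from_camera"])
    d=W[:3,:3]@np.linalg.inv(K)@np.array([uv[0],uv[1],1.]); o=W[:3,3]
    return o+d*(z-o[2])/d[2]
E
python3 - <<'E'
import cv2
a=cv2.imread("pics/top0.png")[160:280,310:450]; cv2.imwrite("pics/topz.png",cv2.resize(a,None,fx=5,fy=5,interpolation=cv2.INTER_CUBIC))
a=cv2.imread("pics/scene0.png")[175:285,200:350]; cv2.imwrite("pics/scenez.png",cv2.resize(a,None,fx=5,fy=5,interpolation=cv2.INTER_CUBIC))
E
```

```text
(no output)
```

View pics/topz.png

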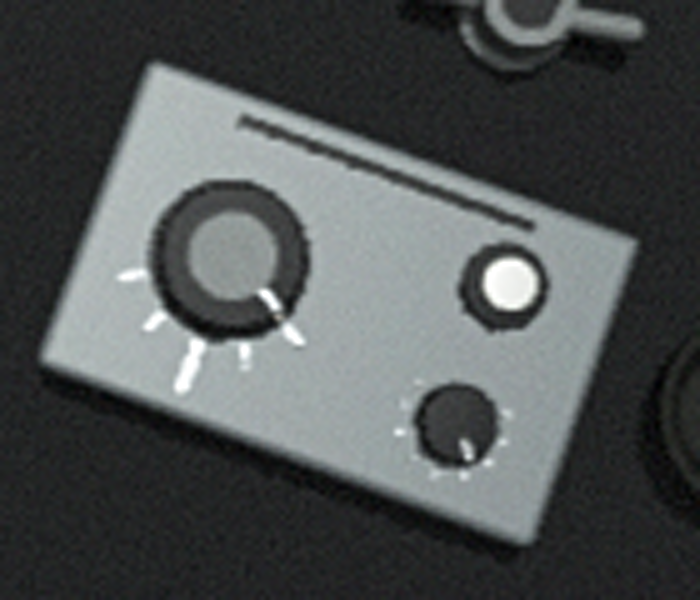

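View pics/scenez.png

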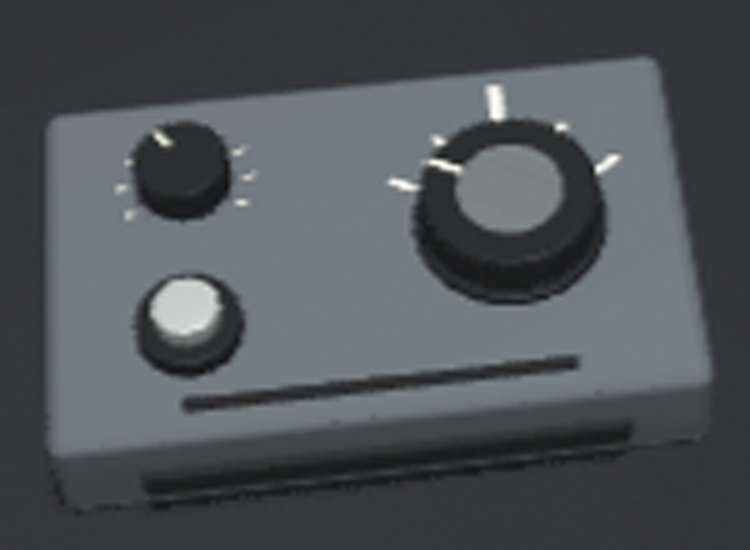

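Pointer is two clicks short in both views (next to the last short mark). Now measuring the pod: key blob, dial disc, pointer, long mark.

```bash
cat > meas.py <<'E'
from h import *
# pixel picks from masks
def blobs(path,x0,y0,x1,y1,lo,hi,amin):
    g=cv2.cvtColor(cv2.imread(path),cv2.COLOR_BGR2GRAY)[y0:y1,x0:x1]
    g=cv2.resize(g,None,fx=4,fy=4,interpolation=cv2.INTER_CUBIC)
    m=((g>=lo)&(g<=hi)).astype(np.uint8)
    n,l,st,c=cv2.connectedComponentsWithStats(m)
    return [(round((c[i][0]+.5)/4-.5+x0,2),round((c[i][1]+.5)/4-.5+y0,2),round(st[i][4]/16,1),(st[i][2:4]/4).tolist()) for i in range(1,n) if st[i][4]/16>amin]
if __name__=="__main__":
    for p,b in (("pics/top0.png",(314,165,445,275)),("pics/scene0.png",(205,180,345,280))):
        print(p,"white",blobs(p,*b,190,255,1)); 
        print("dark",blobs(p,*b,0,75,15))
        g=cv2.cvtColor(cv2.imread(p),cv2.COLOR_BGR2GRAY)
    print(blobs("pics/top0.png",342,198,370,226,85,185,15), blobs("pics/scene0.png",288,200,316,226,85,185,15))
E
python3 meas.py
```

```text
pics/top0.png white [(np.float64(411.53), np.float64(216.25), np.float64(81.3), [10.25, 10.0]), (np.float64(336.02), np.float64(214.55), np.float64(16.3), [6.5, 3.25]), (np.float64(363.4), np.float64(219.27), np.float64(8.6), [4.25, 4.25]), (np.float64(340.44), np.float64(223.66), np.float64(14.9), [5.5, 5.0]), (np.float64(368.08), np.float64(226.43), np.float64(13.8), [5.0, 4.5]), (np.float64(347.43), np.float64(232.8), np.float64(41.1), [7.0, 11.5]), (np.float64(358.52), np.float64(230.57), np.float64(14.5), [4.0, 5.75]), (np.float64(410.97), np.float64(242.12), np.float64(1.4), [1.5, 1.25]), (np.float64(389.48), np.float64(245.91), np.float64(3.2), [2.5, 1.75]), (np.float64(410.14), np.float64(247.95), np.float64(1.5), [1.75, 1.25]), (np.float64(403.04), np.float64(249.83), np.float64(2.0), [1.5, 3.0]), (np.float64(407.2), np.float64(252.09), np.float64(2.0), [1.75, 1.5]), (np.float64(396.68), np.float64(254.27), np.float64(1.2), [1.5, 1.0]), (np.float64(402.32), np.float64(254.65), np.float64(2.1), [1.75, 1.5])]
dark [(np.float64(380.0), np.float64(219.71), np.float64(7475.6), [1
[... 978 characters left out ...]
12.5, 10.5])]
dark [(np.float64(277.47), np.float64(235.22), np.float64(5223.4), [140.0, 100.0]), (np.float64(301.84), np.float64(219.3), np.float64(812.2), [38.75, 37.0]), (np.float64(236.1), np.float64(209.14), np.float64(302.8), [19.75, 19.75]), (np.float64(237.95), np.float64(242.31), np.float64(192.9), [22.25, 21.0]), (np.float64(275.46), np.float64(251.4), np.float64(200.4), [79.25, 11.25])]
[(np.float64(343.55), np.float64(199.54), np.float64(16.1), [5.25, 5.75]), (np.float64(367.54), np.float64(199.57), np.float64(18.2), [5.5, 6.0]), (np.float64(356.81), np.float64(211.44), np.float64(296.2), [23.0, 24.5])] [(np.float64(301.22), np.float64(212.18), np.float64(306.3), [24.75, 17.75])]
```

```bash
python3 - <<'E'
from h import *
D1=ray("top",(356.4,210.9),.082);D2=ray("scene",(301.4,212.2),.082)
K1=ray("top",(411.53,216.25),.077);K2=ray("scene",(236.68,235.92),.077)
print("dial",D1,D2,"key",K1,K2)
L=ray("top",(347.43,232.8),.056);P=ray("top",(363.4,219.27),.083); L2=ray("scene",(298.68,195.06),.056);P2=ray("scene",(288.51,207.62),.082)
for D,K,L,P in((D1,K1,L,P),(D2,K2,L2,P2)):
    v=(K-D)[:2]; yaw=np.arctan2(v[1],v[0])-np.arctan2(-135,36)
    yaw=np.arctan2(np.sin(yaw),np.cos(yaw))
    al=np.arctan2(*(L-D)[1::-1]); ap=np.arctan2(*(P-D)[1::-1])
    print("dist",np.linalg.norm(v),"yaw",np.degrees(yaw),"long mark dir",np.degrees(al),"exp",np.degrees(yaw)+180,"r",np.linalg.norm((L-D)[:2]),"ptr",np.degrees(ap),np.linalg.norm((P-D)[:2]),"diff",np.degrees(al-ap))
    T=D[:2]+np.array([[np.cos(yaw),-np.sin(yaw)],[np.sin(yaw),np.cos(yaw)]])@[-.038,-.135]; print("trim exp",T)
print("trim",ray("top",(402,244),.074),"nut",ray("top",(415,160),.05),"cone",ray("top",(286,188),.05),"cup",ray("top",(462,242),.055))
E
```

```text
dial [ 0.60632771 -0.05816753  0.082     ] [ 0.60809607 -0.05658424  0.082     ] key [ 0.58989762 -0.19578266  0.077     ] [ 0.59193889 -0.19527816  0.077     ]
dist 0.13859246782216197 yaw -21.739821040438134 long mark dir 157.18763982609264 exp 158.26017895956187 r 0.057600357214323036 ptr -142.06172331111387 0.027039482527807506 diff 299.2493631372065
trim exp [ 0.52102746 -0.16949079]
dist 0.13963185913872195 yaw -21.576150734274698 long mark dir 157.6972982647164 exp 158.4238492657253 r 0.06307625881686092 ptr -142.4621755849396 0.029276106426282186 diff 300.159473849656
trim exp [ 0.52311418 -0.16815072]
trim [ 0.52149647 -0.16973019  0.074     ] nut [ 0.7366511  -0.21626536  0.05      ] cone [0.67207411 0.11790823 0.05      ] cup [ 0.52276988 -0.32525767  0.055     ]
```

```bash
cat >> h.py <<'E'
from scipy.spatial.transform import Rotation as R
def where(target=None):
    s=r.read_state(); M=R.from_quat(s["eef_rot"]).as_matrix(); p=np.array(s["ee_pos"])
    print("t",round(s["time"],3),"p",np.round(p,4),"toolY az",round(np.degrees(np.arctan2(M[1,1],M[0,1])),1),"x",np.round(M[:,0],3),"F",np.round(s["ft_force"],2),"tq",np.round(s["torque"],2),"w",round(s["width"],4))
    if target is not None: print("to go, cm in tool:",np.round(M.T@(np.array(target)-p)*100,2))
    return s
E
python3 - <<'E'
from h import *
where([.607,-.057,.24]); print(r.read_state()["joint_positions"])
E
```

```text
t 0.15 p [0.2817 0.5576 0.2389] toolY az 63.2 x [-0.    -0.001 -1.   ] F [-0.48  0.05 -0.79] tq [ 0.03 -0.02  0.  ] w 0.0874
to go, cm in tool: [ -0.06 -40.19  56.75]
[-1.12557116  0.33275421 -0.06468971  1.46071958  0.02164593  1.34988113
 -0.08849058]
```

```bash
python3 -m inch '[{"translation":[0,-3.6,5],"spin":0},{"translation":[0,-3.6,5],"spin":0},{"translation":[0,-3.6,5],"spin":0},{"translation":[0,-3.6,5],"spin":0},{"translation":[0,-3.6,5],"spin":0},{"translation":[0,-3.6,5],"spin":0}]' 1 20
python3 - <<'E'
from h import *
where([.5955,-.037,.24]); print(r.read_state()["joint_positions"])
E
```

```text
time: 0.9
ee_pos: [0.4521, 0.2272, 0.2368]
eef_rot: [0.16, 0.69, -0.161, 0.688]
ft_force: [0.4, 0.2, 0.9]
width: 0.0351
t 0.9 p [0.4521 0.2272 0.2368] toolY az 63.7 x [-0.003 -0.001 -1.   ] F [0.4  0.22 0.9 ] tq [ 0.05 -0.09 -0.01] w 0.0351
to go, cm in tool: [ -0.33 -17.34  24.56]
[-0.71644211  0.06889141  0.16890756  1.78055507 -0.01250472  1.29639342
  0.56744122]
```

```bash
python3 -m inch '[{"translation":[0,-3.6,5],"spin":0},{"translation":[0,-3.6,5],"spin":0},{"translation":[0,-3.6,5],"spin":0},{"translation":[0,-3.6,5],"spin":0},{"translation":[0,-2,3],"spin":0},{"translation":[0,0,0],"spin":9},{"translation":[0,0,0],"spin":9},{"translation":[0,0,0],"spin":9},{"translation":[0,0,0],"spin":9}]'
python3 - <<'E'
from h import *
where([.5955,-.037,.125]); print(r.read_state()["joint_positions"])
s=r.read_state(); cv2.imwrite("pics/w1.png",optics.camera("wrist")[:,:,::-1])
cv2.imwrite("pics/s1.png",optics.camera("scene")[:,:,::-1])
E
```

```text
time: 2.02
ee_pos: [0.5866, -0.0339, 0.2352]
eef_rot: [0.372, 0.601, -0.376, 0.599]
ft_force: [-0.6, -0.3, -0.3]
width: 0.0005
t 2.025 p [ 0.5866 -0.0339  0.2352] toolY az 26.2 x [-0.005 -0.004 -1.   ] F [-0.58 -0.26 -0.26] tq [-0.06  0.04  0.02] w 0.0005
to go, cm in tool: [11.02  0.72  0.66]
[-0.43365395  0.26775336  0.49809528  1.59158709 -0.12690089  1.31999219
  0.53807952]
```

View pics/w1.png

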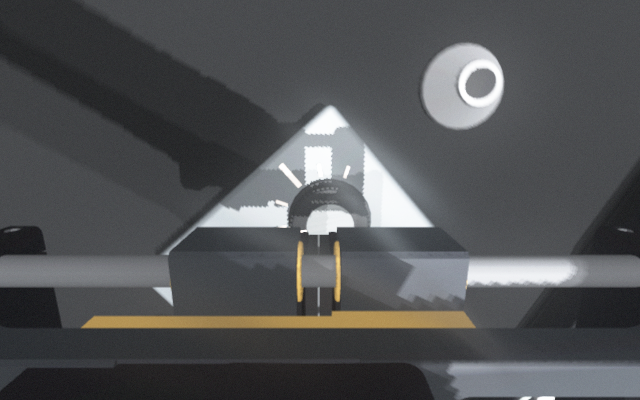

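View pics/s1.png

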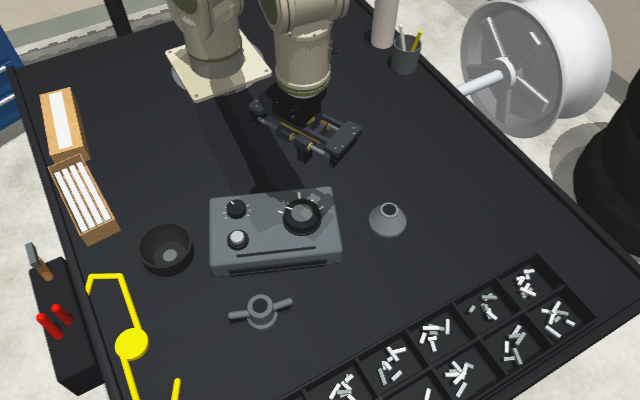

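Wrist view: dial partly behind the closed fingers at (330,215), long mark at (290,175). Scene view: gripper behind/above the pod, all bystanders unmoved. Descend.

```bash
python3 -m inch '[{"translation":[3.5,0.4,0.4],"spin":0},{"translation":[3.5,0.3,0.3],"spin":0},{"translation":[3,0,0],"spin":0},{"translation":[0.8,0,0],"spin":-3},{"translation":[0,0,0],"spin":0}]'
python3 - <<'E'
from h import *
where([.5955,-.037,.1])
E
```

```text
time: 2.75
ee_pos: [0.5958, -0.0367, 0.1238]
eef_rot: [0.348, 0.615, -0.352, 0.614]
ft_force: [-0.4, -1.0, 0.2]
width: 0.0005
t 2.75 p [ 0.5958 -0.0367  0.1238] toolY az 30.7 x [-0.005 -0.003 -1.   ] F [-0.43 -0.99  0.21] tq [-0.1  -0.05 -0.01] w 0.0005
to go, cm in tool: [ 2.38 -0.03  0.01]
```

Accurate moves. Now down to contact in small steps.

```bash
python3 -m inch '[{"translation":[1.2,0,0],"spin":0},{"translation":[0.8,0,0],"spin":0},{"translation":[0.2,0,0],"spin":0}]'
python3 -m inch '[{"translation":[0.2,0,0],"spin":0}]'
python3 -m inch '[{"translation":[0.2,0,0],"spin":0}]'
python3 -c "
from h import *
where([.5955,-.037,.1])"
```

```text
time: 3.12
ee_pos: [0.5962, -0.0366, 0.1014]
eef_rot: [0.348, 0.615, -0.351, 0.614]
ft_force: [-0.6, 1.4, 0.5]
width: 0.0004
time: 3.25
ee_pos: [0.5964, -0.0366, 0.0994]
eef_rot: [0.348, 0.615, -0.351, 0.614]
ft_force: [-0.5, 1.2, 6.8]
width: 0.0005
time: 3.38
ee_pos: [0.5968, -0.0363, 0.0991]
eef_rot: [0.349, 0.615, -0.35, 0.614]
ft_force: [-8.9, 2.8, 24.5]
width: 0.0004
t 3.375 p [ 0.5968 -0.0363  0.0991] toolY az 30.8 x [-0.002 -0.002 -1.   ] F [-8.91  2.75 24.54] tq [ 0.49  2.28 -0.06] w 0.0004
to go, cm in tool: [-0.09 -0.15 -0.01]
```

```bash
python3 -m inch '[{"translation":[0.13,0.4,0.03],"spin":9},{"translation":[0.13,0.4,0.03],"spin":9},{"translation":[0.13,0.4,0.03],"spin":9}]'
python3 - <<'E'
from h import *
s=where(); d=np.array(s["ee_pos"])[:2]-[.607,-.0572]; print("r",np.hypot(*d),"phi",np.degrees(np.arctan2(d[1],d[0])))
cv2.imwrite("pics/s2.png",cv2.resize(optics.camera("scene")[150:290,190:390,::-1],None,fx=4,fy=4))
E
```

```text
time: 3.75
ee_pos: [0.6103, -0.0329, 0.0994]
eef_rot: [0.488, 0.512, -0.486, 0.514]
ft_force: [-3.3, -1.3, 8.4]
width: 0.0004
t 3.75 p [ 0.6103 -0.0329  0.0994] toolY az 3.0 x [ 0.003 -0.    -1.   ] F [-3.32 -1.31  8.4 ] tq [-0.48  0.95 -0.04] w 0.0004
r 0.024469958964181256 phi 82.33346820743796
```

View pics/s2.png

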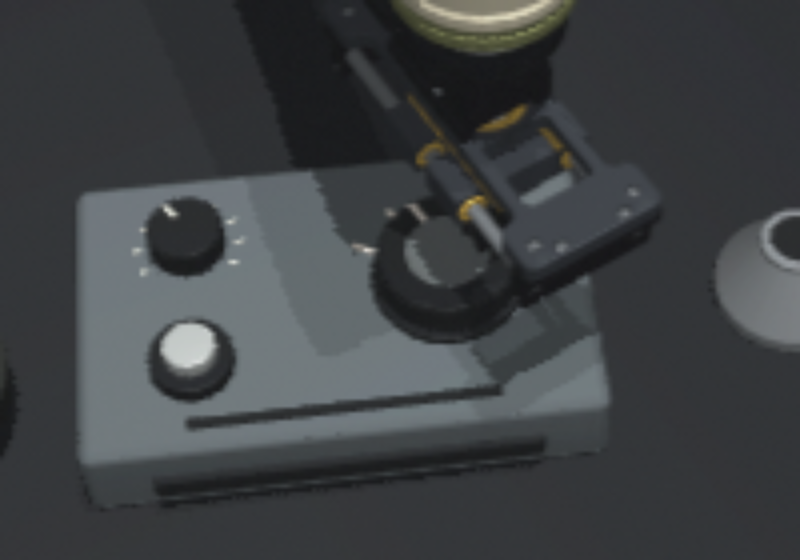

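Dial has followed about one click (pointer at roughly (294,203) in the scene). Continue another ~26°, then lift.

```bash
python3 -m inch '[{"translation":[0.14,0.36,0.09],"spin":9},{"translation":[0.14,0.36,0.09],"spin":9},{"translation":[0.14,0.36,0.09],"spin":9}]'
python3 - <<'E'
from h import *
s=where(); d=np.array(s["ee_pos"])[:2]-[.607,-.0572]; print("r",np.hypot(*d),"phi",np.degrees(np.arctan2(d[1],d[0])))
cv2.imwrite("pics/s3.png",cv2.resize(optics.camera("scene")[150:290,190:390,::-1],None,fx=4,fy=4))
E
```

```text
time: 4.18
ee_pos: [0.6234, -0.0373, 0.0994]
eef_rot: [0.6, 0.377, -0.595, 0.38]
ft_force: [-5.6, -1.3, 9.8]
width: 0.0006
t 4.175 p [ 0.6234 -0.0373  0.0994] toolY az -25.3 x [ 0.009  0.001 -1.   ] F [-5.55 -1.32  9.78] tq [-0.32  1.28 -0.03] w 0.0006
r 0.025801219437477135 phi 50.46236181807371
```

View pics/s3.png

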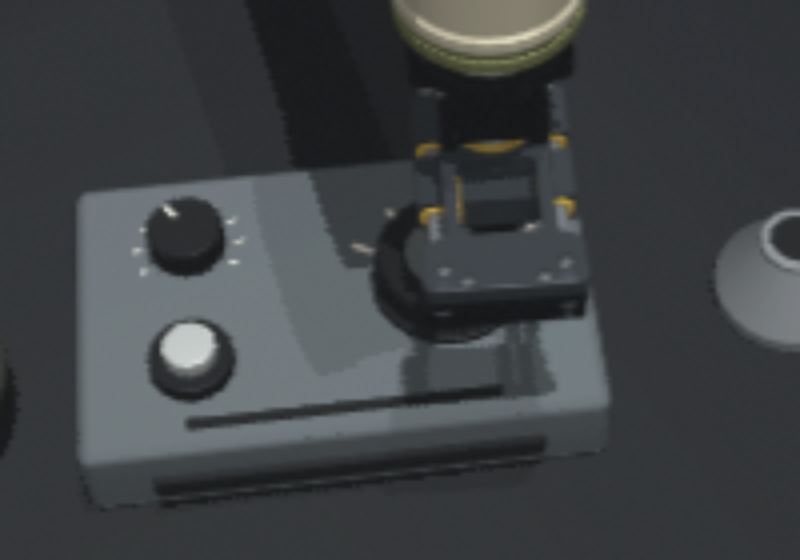

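```bash
python3 -m inch '[{"translation":[-1.5,0,0],"spin":0},{"translation":[-5,0,0],"spin":0},{"translation":[-4,0,0],"spin":0},{"translation":[0,0,5],"spin":0},{"translation":[0,0,5],"spin":0},{"translation":[0,0,0],"spin":0}]'
python3 - <<'E'
from h import *
where()
cv2.imwrite("pics/s4f.png",optics.camera("scene")[:,:,::-1])
cv2.imwrite("pics/s4.png",cv2.resize(cv2.imread("pics/s4f.png")[150:290,190:390],None,fx=4,fy=4))
cv2.imwrite("pics/t4.png",optics.camera("top")[:,:,::-1])
E
```

```text
time: 4.97
ee_pos: [0.5795, -0.1301, 0.2132]
eef_rot: [0.603, 0.374, -0.593, 0.38]
ft_force: [-0.0, 0.5, 0.5]
width: 0.0005
t 4.975 p [ 0.5795 -0.1301  0.2132] toolY az -25.5 x [ 0.016  0.    -1.   ] F [-0.02  0.52  0.54] tq [-0.06  0.06  0.  ] w 0.0005
```

View pics/s4.png

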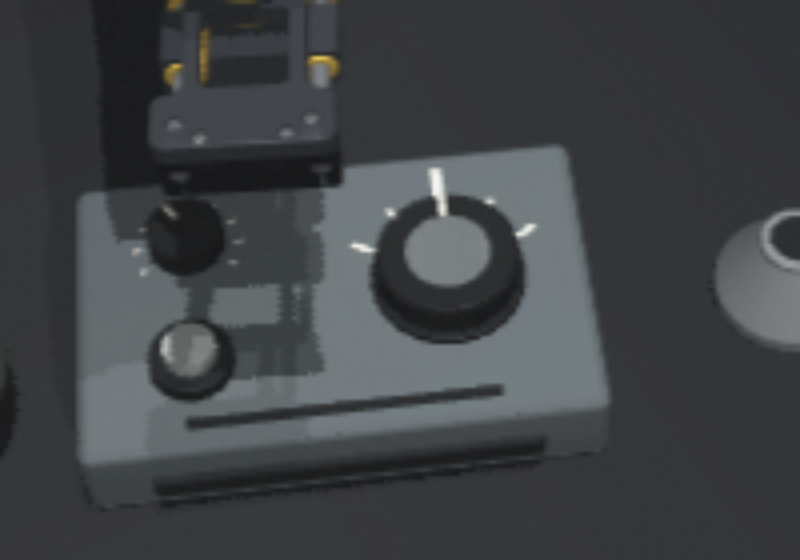

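Pointer now lies in line with the long mark (zoom (443,208) and (436,180)). Quick numeric check, and distance to the key.

```bash
python3 - <<'E'
from h import *
P=ray("scene",(300.4,201.8),.082); d=(P-[.6076,-.057,.082])[:2]; print(np.hypot(*d),"pointer az",np.degrees(np.arctan2(d[1],d[0])),"mark 158.3")
where([.591,-.1955,.110])
E
```

```text
0.026102804489146335 pointer az 154.9736989868854 mark 158.3
t 5.075 p [ 0.5811 -0.1257  0.2125] toolY az -25.2 x [ 0.015  0.002 -1.   ] F [0.68 0.74 0.16] tq [-0.06  0.12 -0.04] w 0.0007
to go, cm in tool: [10.25  3.73  5.97]
```

```bash
python3 -m inch '[{"translation":[0,1.9,3],"spin":0},{"translation":[0,1.8,3],"spin":0},{"translation":[0,0,0],"spin":0},{"translation":[4,0,0],"spin":0},{"translation":[4,0,0],"spin":0},{"translation":[1,0,0],"spin":0},{"translation":[0,0,0],"spin":0}]'
python3 -c "
from h import *
where([.591,-.1955,.096])"
```

```text
time: 5.95
ee_pos: [0.5971, -0.1841, 0.1219]
eef_rot: [0.6, 0.383, -0.587, 0.386]
ft_force: [-0.3, -1.4, -0.6]
width: 0.0007
t 5.95 p [ 0.5971 -0.1841  0.1219] toolY az -24.1 x [ 0.018  0.006 -1.   ] F [-0.26 -1.37 -0.59] tq [-0.12  0.09 -0.  ] w 0.0007
to go, cm in tool: [ 2.57 -0.13  1.32]
```

```bash
python3 -m inch '[{"translation":[0,-0.1,1.3],"spin":0},{"translation":[1,0,0],"spin":0},{"translation":[0.8,0,0],"spin":0},{"translation":[0,0,0],"spin":0}]'
python3 - <<'E'
from h import *
where([.591,-.1955,.088])
cv2.imwrite("pics/s5.png",cv2.resize(optics.camera("scene")[150:290,190:390,::-1],None,fx=4,fy=4))
E
```

```text
time: 6.45
ee_pos: [0.5925, -0.1964, 0.106]
eef_rot: [0.601, 0.382, -0.585, 0.387]
ft_force: [-0.2, -0.2, 0.8]
width: 0.0006
t 6.45 p [ 0.5925 -0.1964  0.106 ] toolY az -24.1 x [ 0.022  0.006 -1.   ] F [-0.22 -0.21  0.83] tq [-0.1   0.1  -0.01] w 0.0006
to go, cm in tool: [ 1.8  -0.21  0.  ]
```

View pics/s5.png

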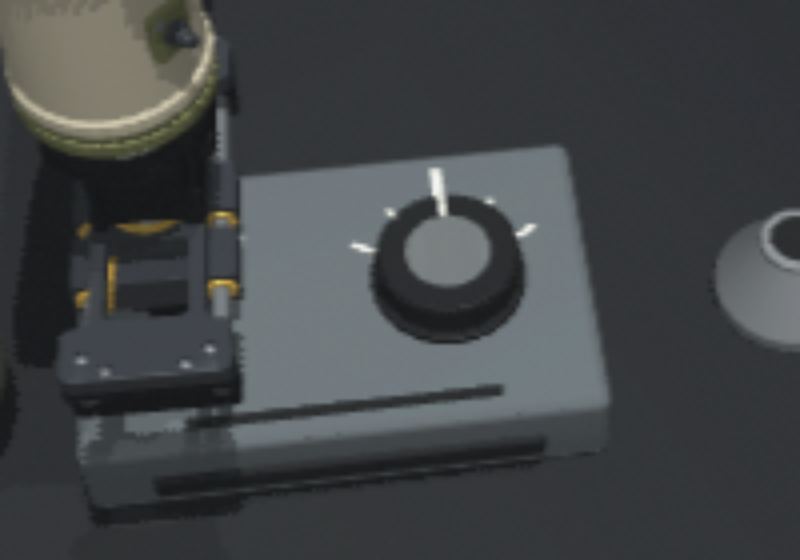

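Gripper over the key, dial still on the long mark. Press, watching z (contact expected 0.094, bottom 0.088) and force.

```bash
python3 -m inch '[{"translation":[0.9,0,0],"spin":0},{"translation":[0.3,0,0],"spin":0},{"translation":[0.3,0,0],"spin":0}]'
python3 -m inch '[{"translation":[0.3,0,0],"spin":0}]'
python3 -m inch '[{"translation":[0.15,0,0],"spin":0},{"translation":[0.1,0,0],"spin":0}]'
```

```text
time: 6.88
ee_pos: [0.5934, -0.1962, 0.0909]
eef_rot: [0.601, 0.382, -0.585, 0.388]
ft_force: [-2.7, -0.1, 4.1]
width: 0.0002
time: 7.0
ee_pos: [0.5935, -0.1963, 0.0882]
eef_rot: [0.601, 0.382, -0.585, 0.388]
ft_force: [-9.0, 3.0, 25.4]
width: 0.0004
time: 7.25
ee_pos: [0.5934, -0.1963, 0.0884]
eef_rot: [0.602, 0.383, -0.585, 0.387]
ft_force: [-7.6, 2.6, 12.5]
width: 0.0002
```

Bottomed at z 0.0882 with 25 N. Lift away and check.

```bash
python3 -m inch '[{"translation":[-1,0,0],"spin":0},{"translation":[-4,0,0],"spin":0},{"translation":[-5,0,0],"spin":0},{"translation":[-4,0,0],"spin":0},{"translation":[0,-5,0],"spin":0},{"translation":[0,-5,0],"spin":0},{"translation":[0,-5,0],"spin":0},{"translation":[0,0,0],"spin":0},{"translation":[0,0,0],"spin":0}]'
python3 - <<'E'
from h import *
where()
for n in("scene","top"): cv2.imwrite(f"pics/{n}9.png",optics.camera(n)[:,:,::-1])
a=cv2.imread("pics/scene9.png")[150:290,190:390]
cv2.imwrite("pics/s9z.png",cv2.resize(a,None,fx=4,fy=4))
from meas import blobs
for f in("scene0","scene9"): print(f,[tuple(map(float,b[:3])) for b in blobs(f"pics/{f}.png",205,180,345,280,150,255,1)])
E
```

```text
time: 8.38
ee_pos: [0.451, -0.1352, 0.231]
eef_rot: [0.603, 0.382, -0.583, 0.388]
ft_force: [-0.4, 0.3, -0.9]
width: 0.0002
t 8.375 p [ 0.451  -0.1352  0.231 ] toolY az -24.0 x [ 0.029  0.008 -1.   ] F [-0.43  0.34 -0.94] tq [-0.09  0.12  0.01] w 0.0002
scene0 [(298.7, 194.89, 25.6), (311.85, 199.81, 4.4), (231.86, 202.3, 4.7), (287.08, 202.61, 5.2), (247.33, 204.84, 3.3), (321.06, 207.15, 12.2), (288.45, 207.64, 11.2), (225.07, 207.0, 1.1), (249.27, 209.86, 3.2), (280.03, 211.45, 11.8), (223.72, 212.21, 3.4), (247.83, 215.0, 3.5), (225.39, 217.48, 3.2), (236.63, 235.99, 115.6)]
scene9 [(299.11, 196.73, 36.9), (312.02, 199.71, 3.5), (231.82, 202.31, 3.6), (287.02, 202.61, 5.1), (247.29, 204.87, 3.2), (321.11, 207.06, 11.9), (249.27, 209.86, 3.2), (280.03, 211.45, 11.8), (223.81, 212.19, 1.9), (247.83, 215.0, 3.5), (225.39, 217.48, 3.2), (236.63, 235.99, 115.5)]
```

View pics/s9z.png

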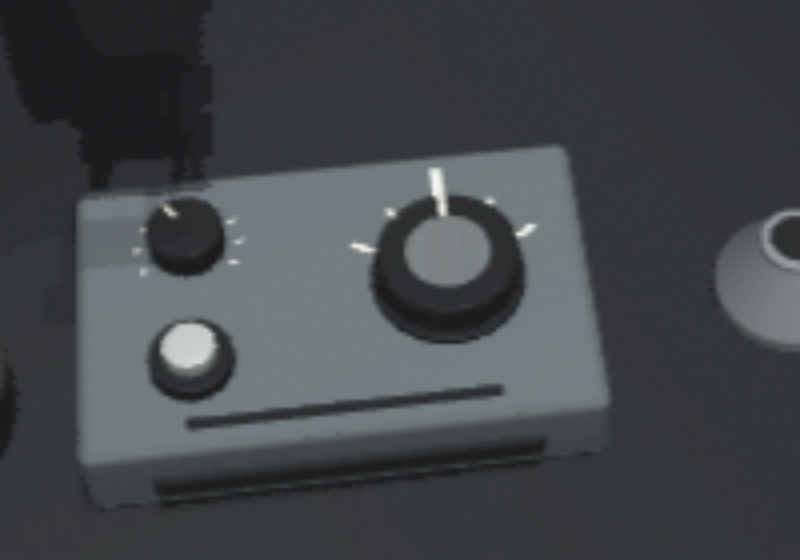

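View pics/scene9.png

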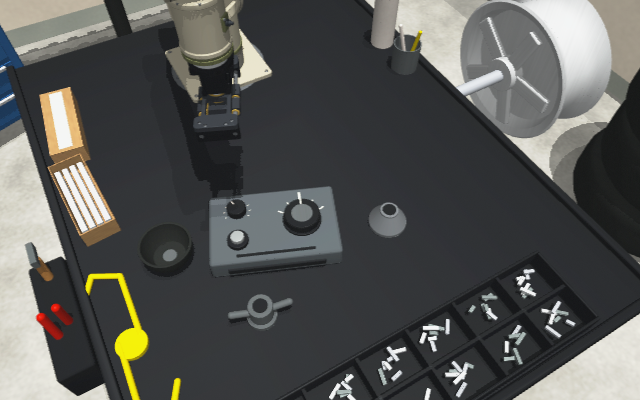

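The key is back at (236.63,235.99), exactly where it started. The small dial's line is unchanged at (231.8,202.3), and the large dial's pointer merges with the long mark. The cone, cup and nut haven't moved.

```bash
python3 -c "
from bench import close_job
print(close_job())"
```

```text
the job is handed in; nothing more can be done
None
```

The large dial is set at the long mark, the round key was pressed after that, and the job is handed in; it reported no verdict. The whole run took about 8.5 s of the 51 s allowed.

- **Dial:** I pressed the closed fingertips on the dial's top face, off-centre, and swept them about 66° clockwise. That took it two clicks to the long mark, and nothing was pinched. After I lifted off, the pointer was in line with the long mark in the scene picture.
- **Key:** I pressed it straight down until it bottomed, at TCP z 0.088 m (about 6 mm of travel) with 25 N. I then released it and moved the arm clear.
- **Last checks:** In the last scene picture:
  - the key's centre was on the same pixel as at the start (within 0.01 px);
  - the small dial's line was within 0.05 px of where it began;
  - the cone, cup and nut showed no movement by eye; I did not measure them.
- **Disagreement:** A rough reading of the pointer by ray casting gave 155° against 158.3° for the mark. That 3° gap is about the pixel error I'd expect and is inside the 5.7° tolerance.

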